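Unstack the prep tubs onto their vegetable tiles

TASK

Take apart the two stacks of lidded prep tubs on the chopping board and stand each tub upright on the slate tile that holds the vegetable of its lid's colour, in the middle of that tile's white ring: red lid by the tomatoes, green by the celery, yellow by the pepper, purple by the onions. Set the tubs down rather than dropping them, never tip one over, and leave the pepper mill and the garlic alone.

Things in the scene. Friction and masses are not known exactly. Their poses are not given: they have to be found in the camera images.
- red_tub: Round lidded prep tub, steel sides and flat red lid: an upright cylinder 62 mm across and 50 mm high (vertical sides, may be gripped anywhere on them), about 0.2 kg. At the start it stands on the 12 mm thick wooden chopping board with one of the small tubs on its lid. Origin: centre of its underside; z up along its axis; its yaw means nothing.
- green_tub: Round lidded prep tub, steel sides and flat green lid: an upright cylinder 62 mm across and 50 mm high (vertical sides, may be gripped anywhere on them), about 0.2 kg. At the start it stands on the 12 mm thick wooden chopping board with one of the small tubs on its lid. Origin: centre of its underside; z up along its axis; its yaw means nothing.
- yellow_tub: Small round lidded prep tub, steel sides and flat yellow lid: an upright cylinder 42 mm across and 45 mm high (vertical sides), about 0.11 kg. At the start it stands, loose and about central, on the lid of one of the two large tubs (either one). Origin: centre of its underside; z up along its axis; its yaw means nothing.
- purple_tub: Small round lidded prep tub, steel sides and flat purple lid: an upright cylinder 42 mm across and 45 mm high (vertical sides), about 0.11 kg. At the start it stands, loose and about central, on the lid of one of the two large tubs (either one). Origin: centre of its underside; z up along its axis; its yaw means nothing.
- tomato_tile: Fixed dark slate tile, 134 mm along its x, 92 mm along its y, 8 mm thick (lies on the table), with a thin white ring of 80 mm inside diameter and, on its +x end, two small red tomatoes, fixed, 42 to 88 mm from the ring's centre and up to 46 mm above the table. Origin: the ring's centre, on the tile's underside; z up. Fingers closing along the tile's y clear the vegetable.
- celery_tile: Fixed dark slate tile, 134 mm along its x, 92 mm along its y, 8 mm thick (lies on the table), with a thin white ring of 80 mm inside diameter and, on its +x end, a small pile of green celery sticks, fixed, 42 to 88 mm from the ring's centre and up to 36 mm above the table. Origin: the ring's centre, on the tile's underside; z up. Fingers closing along the tile's y clear the vegetable.
- pepper_tile: Fixed dark slate tile, 134 mm along its x, 92 mm along its y, 8 mm thick (lies on the table), with a thin white ring of 60 mm inside diameter and, on its +x end, a small yellow pepper, fixed, 42 to 88 mm from the ring's centre and up to 42 mm above the table. Origin: the ring's centre, on the tile's underside; z up. Fingers closing along the tile's y clear the vegetable.
- onion_tile: Fixed dark slate tile, 134 mm along its x, 92 mm along its y, 8 mm thick (lies on the table), with a thin white ring of 60 mm inside diameter and, on its +x end, two small purple onions, fixed, 42 to 88 mm from the ring's centre and up to 50 mm above the table. Origin: the ring's centre, on the tile's underside; z up. Fingers closing along the tile's y clear the vegetable.
- pepper_mill: Bystander: dark wooden pepper mill standing on the table beyond the board, 52 mm across, 128 mm high, loose. Origin: centre of its underside.
- garlic: Bystander: pale garlic bulb on the table beyond the board, 52 mm across and 52 mm high, loose. Origin: centre of its underside.
There are look-alikes about, which are no part of the job. What is shaped like the tomato_tile but blue, brown or turquoise is not meant.

How it is judged:
By the outcome, as a careful person would: the job done as asked, in the order asked, and still so for the second after the job is handed in, with the robot touching nothing.
It also fails if it takes over 115 s, if anything falls off the work surface, if the arm or the gripper's body presses on something with over 40 N, if the wrist force passes 120 N, or if a joint passes its speed limit or range.

ROBOT

A 6-joint arm with a two-finger parallel gripper is mounted at the origin on the work surface. World frame = base frame: x ahead of the robot, y to its left, z up, the work surface at z = 0. Lengths are in m, angles in rad, forces in N, time in s.
With the tool pointing down it reaches from about 0.325 to 0.85 m from the base axis. Payload 4.4 kg.
Tool frame: the origin (TCP) lies midway between the tips of the shut fingers; the grasp point (between the pads) lies 19 mm behind it (ctrl.grasp_offset is the distance from the TCP to the grasp point, in m); z points along the fingers, y is the line along which they close (so a half turn about z gives the same grasp; the last joint's range is limited). The gripper opens to 94 mm and grips with 3 to 60 N. Pads are 16 mm wide; open, the fingers measure 119 mm over their backs; the gripper's body (75 mm by 177 mm) begins 78 mm behind the grasp point.
Start: joints at [-1.321, 0.207, 1.542, -0, 1.393, -0.15], TCP at [0.224, -0.529, 0.205] pointing down, gripper open.
Joint ranges: [-2.73, 2.73], [-0.86, 2.22], [0.23, 2.46], [-1.11, 4.25], [0.08, 2.63], [-2.82, 2.82]. Speed limits (rad/s): [2.79, 2.79, 3.14, 3.14, 3.14, 3.14].

INTERFACE

Orientations are given as a unit quaternion [x, y, z, w].
In Python, from station import ctrl gives the robot as it stands.
- The arm moves only by the shell command python3 -m handwheel 'ROWS' [OPENING] [FORCE]. ROWS is JSON, a list of rows, each a list of 2 entries, a list of its own where there are three numbers: the shift along the tool's x, y, z in m, then the turn about the tool's z in rad. A call has exactly 5 rows; each row shifts and turns the commanded pose from where the row before left it, along the tool's axes as they then stand; what a row does not reach is not made up. A row lasts 1/12 s, in which the tool goes at most 41.7 mm and 7.16 degrees, less where a joint would pass 70% of its speed; a pose out of reach is approached as far as the arm can. A call is refused whole if a number of a shift passes 0.0417 or a number of a turn 0.125, either way. A call with a gripper value outside its range is refused whole. OPENING is the opening, from 0 (shut) to 1 (fully open), set as the call begins (- or left out, the last holds). The fingers move at their own pace and stop on an object; FORCE is the grip in N (left out, the last holds). Time passes only in rows, so rows that do not move let the fingers close, or fill a call up. It gives the time, the measured TCP pose, the force, the opening and the grip force at its end, in the units of the state.
- ctrl.sense(): the state, without advancing time (a new reading comes with each control period).
- ctrl.capture(name): name is "scene" or "top"; returns (picture, depth): 384x512x3 uint8, red, green, blue; 384x512 float32, m along the optical axis (not along the pixel's ray), 0 where there is no reading.
- ctrl.get_calibration(name): a dict with "fx", "fy", "cx", "cy" (pixels), "R" (3x3) and "t" (3): a world point X has camera coordinates R X + t. Camera axes: x right, y down, z forward; pixel columns grow to the right and rows downward; lengths in m; the calibration is good to about 2 mm. A picture is of the moment at which its call begins. get_calibration takes no time and is no camera call.
- ctrl.close_job(): hands the job in; it is judged then, once.
The state is a dict: "time_s": time; "joint_pos": joint angles; "joint_vel": joint speeds; "tau": joint torques, N m; "tcp_pos": TCP position; "tcp_rot": TCP orientation; "contact_force": force on the tool from outside, world axes, zero at the start; "wrist_torque": the same for the moment, N m; "finger_gap": opening from 0.0 (shut) to 1.0 (fully open); "grasp_force": force on a finger pad.
Only numpy, scipy, OpenCV 4.12 (cv2) and the standard library are available. Lean on these libraries where they do the work, as an engineer would, in place of code of your own. Each camera call takes 0.05 s, during which the arm holds its last target. There are 200 camera calls.

## Working session

There is one attempt and no reset: what is moved stays moved. The work goes in short steps, Python scripts to look and compute and a shell command to move; the robot and the scene stay as the last step left them, time stands still between calls to the robot, and variables do not carry over. Pictures are saved under pics/ and viewed, at most 14 in all, crops included, and the job is handed in when it is done.

```bash
ls; mkdir -p pics; python3 - <<'E'
from station import ctrl
import cv2,numpy as np
for n in("scene","top"):
    p,d=ctrl.capture(n); cv2.imwrite(f"pics/{n}0.png",p[:,:,::-1]); np.savez(f"pics/{n}0.npz",p=p,d=d)
    c=ctrl.get_calibration(n); print(n,c)
s=ctrl.sense(); print(s)
print(ctrl.grasp_offset)
E
```

```text
pics
scene {'fx': 397.8326591921367, 'fy': 397.8326591921367, 'cx': 261.64772839553535, 'cy': 195.24430132846254, 'R': array([[-0.55344189,  0.83273899,  0.01574304],
       [ 0.48558137,  0.33796117, -0.80622142],
       [-0.67669255, -0.43855218, -0.59140441]]), 't': array([ 0.24973331, -0.22693261,  1.50502021])}
top {'fx': 480.10131962724955, 'fy': 480.10131962724955, 'cx': 263.88548440189516, 'cy': 187.69436173644817, 'R': array([[ 0.02068969, -0.99978088, -0.00318348],
       [-0.97708891, -0.01954527, -0.21193216],
       [ 0.2118235 ,  0.00749535, -0.9772792 ]]), 't': array([0.06303814, 0.54308581, 1.61034265])}
{'time_s': 0.1, 'joint_pos': array([-1.32049673e+00,  2.07314007e-01,  1.54275171e+00, -3.78303191e-05,
        1.39348984e+00, -1.50496741e-01]), 'joint_vel': array([-0.00123324, -0.00050414, -0.00324172,  0.00105121, -0.00121556,
        0.00046654]), 'tau': array([-4.41010179e-04, -3.71864891e+01, -2.82293415e+01,  7.00345379e-02,
        3.10883042e-02, -4.78770141e-05]), 'tcp_pos': array([ 0.2241416 , -0.5287555 ,  0.20444687]), 'tcp_rot': array([ 9.79986256e-01,  1.99062740e-01, -6.75476403e-05, -9.79300687e-04]), 'contact_force': array([0.82156079, 0.17749283, 0.68543982]), 'wrist_torque': array([ 0.04604243, -0.02115273,  0.09152364]), 'grasp_force': 0.0, 'finger_gap': 0.9997710652422918}
0.0188
```

View pics/top0.png

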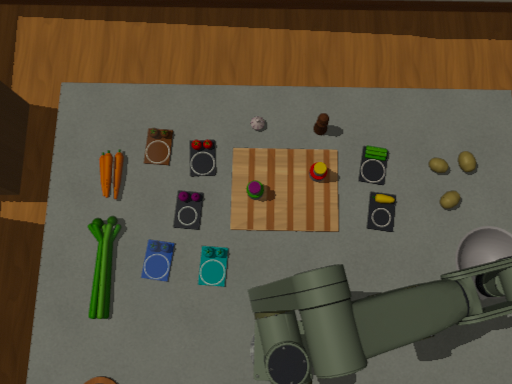

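View pics/scene0.png

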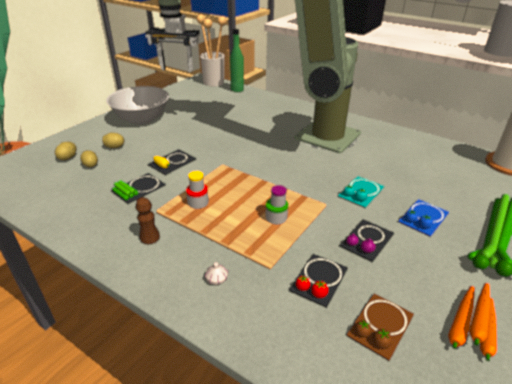

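The top view shows purple on green at (255,190) and yellow on red at (319,170). The tile rings are tomato (203,163), onion (187,215), celery (373,171) and pepper (381,217). The mill is at (321,124) and the garlic at (258,124). Next I'll measure these in both views.

```bash
cat > h.py <<'E'
import cv2,numpy as np
from station import ctrl
def ray(n,uv,z):
    c=ctrl.get_calibration(n); R,t=np.array(c["R"]),np.array(c["t"])
    uv=np.atleast_2d(uv).astype(float)
    d=np.c_[(uv[:,0]-c["cx"])/c["fx"],(uv[:,1]-c["cy"])/c["fy"],np.ones(len(uv))]@R
    o=-R.T@t
    return o+d*((z-o[2])/d[:,2])[:,None]
def proj(n,X):
    c=ctrl.get_calibration(n); q=np.array(c["R"])@X+c["t"]
    return np.array([c["fx"]*q[0]/q[2]+c["cx"],c["fy"]*q[1]/q[2]+c["cy"]])
def lid(n,p,col,near=None,z=.107):
    "points on plane z of the pixels of lid colour, near a world xy"
    h=cv2.cvtColor(p,cv2.COLOR_RGB2HSV).astype(int); H,S,V=h[...,0],h[...,1],h[...,2]
    r={"red":(H<8)|(H>172),"green":(H>45)&(H<75),"yellow":(H>22)&(H<34),"purple":(H>138)&(H<165)}[col]
    m=r&(S>120)&(V>50)
    v,u=np.nonzero(m); P=ray(n,np.c_[u,v],z)[:,:2]
    if near is not None: P=P[np.hypot(*(P-near).T)<.07]
    return P
def ring(n,p,px,r,z=.008):
    "ring at about px -> centre, radius, tile axis from dark region"
    q=cv2.cvtColor(p,cv2.COLOR_RGB2HSV).astype(int)
    C=ray(n,px,z)[0]
    v,u=np.mgrid[:p.shape[0],:p.shape[1]]; uv=np.c_[u.ravel(),v.ravel()]
    P=ray(n,uv,z)[:,:2]; f=np.hypot(*(P-C[:2]).T); V=q[...,2].ravel();S=q[...,1].ravel()
    c=C[:2]
    for k in range(6):
        f=np.hypot(*(P-c).T); k=(abs(f-r)<.012)
        w=np.clip(V[k]-110.,0,None); 
        # algebraic weighted circle fit
        A=np.c_[2*P[k],np.ones(k.sum())]; b=(P[k]**2).sum(1)
        s=np.linalg.lstsq(A*w[:,None]**.5,b*w**.5,rcond=None)[0]; c=s[:2]
    return c,np.sqrt(s[2]+c@c)
E
python3 - <<'E'
from h import *
T={"top":dict(tomato=(203,163),onion=(187,215),celery=(373,171),pepper=(381,217)),
 "scene":dict(tomato=(324,270),onion=(371,236),celery=(147,184),pepper=(179,159))}
L={"purple":.107,"yellow":.107,"green":.062,"red":.062}
near={"top":{"purple":(255,188),"yellow":(320,169),"green":(255,190),"red":(319,173)},
"scene":{"purple":(279,190),"yellow":(197,176),"green":(277,208),"red":(196,188)}}
for n in T:
    p=np.load(f"pics/{n}0.npz")["p"]; d=np.load(f"pics/{n}0.npz")["d"]
    for k,px in T[n].items():
        c,r=ring(n,p,px,.042 if k in("tomato","celery") else .032); print(n,k,c.round(4),r.round(4))
    for k,z in L.items():
        P=lid(n,p,k,ray(n,near[n][k],z)[0,:2],z); P=P[np.hypot(*(P-np.median(P,0)).T)<.045]
        (c,s,a)=cv2.minAreaRect(P.astype(np.float32)*1000); e=cv2.minEnclosingCircle(P.astype(np.float32)*1000)
        print(n,k,len(P),P.mean(0).round(4),e, "depth",d[near[n][k][1],near[n][k][0]])
# dark tile orientation in top view
p=np.load("pics/top0.npz")["p"]; V=p.max(2); m=((V<70)).astype(np.uint8)
for k,px in T["top"].items():
    C=ray("top",px,.008)[0,:2]; v,u=np.nonzero(m); P=ray("top",np.c_[u,v],.008)[:,:2]
    P=P[np.hypot(*(P-C).T)<.085]; hh=cv2.minAreaRect(P.astype(np.float32)*1000); print(k,hh)
from h import proj
s=[cv2.resize(np.load(f"pics/{n}0.npz")["p"][a:b,c:d][:,:,::-1],(800,290),interpolation=2) for n,a,b,c,d in(("top",115,240,140,410),("scene",140,310,100,400))]
cv2.imwrite("pics/crop.png",np.vstack(s))
E
```

```text
top tomato [0.641  0.3011] 0.0416
top onion [0.4481 0.3455] 0.0317
top celery [ 0.6255 -0.3154] 0.0413
top pepper [ 0.456  -0.3403] 0.0316
top purple 106 [0.5317 0.1068] ((531.7168579101562, 106.62644958496094), 19.849225997924805) depth 1.6124005
top yellow 117 [ 0.6042 -0.1146] ((603.6670532226562, -114.53276062011719), 21.538034439086914) depth 1.6274394
top green 59 [0.523  0.1055] ((534.282958984375, 104.84883880615234), 28.918987274169922) depth 1.6104404
top red 106 [ 0.5946 -0.1071] ((604.8679809570312, -113.02304077148438), 31.068893432617188) depth 1.6307417
scene tomato [0.6438 0.2987] 0.0451
scene onion [0.4558 0.3424] 0.034
scene celery [ 0.6249 -0.3192] 0.0456
scene pepper [ 0.4663 -0.3431] 0.0346
scene purple 114 [0.5424 0.1108] ((542.2646484375, 110.84768676757812), 22.384174346923828) depth 1.029932
scene yellow 123 [ 0.6113 -0.1112] ((611.8762817382812, -111.43526458740234), 24.457487106323242) depth 1.0782286
scene green 138 [0.5571 0.114 ] ((547.8635864257812, 110.0052261352539), 29.66968536376953) depth 1.0424153
scene red 166 [ 0.6231 -0.1027] ((616.3179931640625, -107.52069091796875), 32.77544403076172) depth 1.087265
tomato ((657.6837158203125, 297.5807189941406), (131.64724731445312, 95.01302337646484), 3.0544769763946533)
onion ((466.3788757324219, 339.08087158203125), (97.83348083496094, 131.41146850585938), 85.90408325195312)
celery ((616.5045166015625, -315.1492919921875), (96.46200561523438, 157.2698516845703), 80.31869506835938)
pepper ((473.85394287109375, -343.4992370605469), (95.2145767211914, 131.5196990966797), 82.306640625)
```

View pics/crop.png

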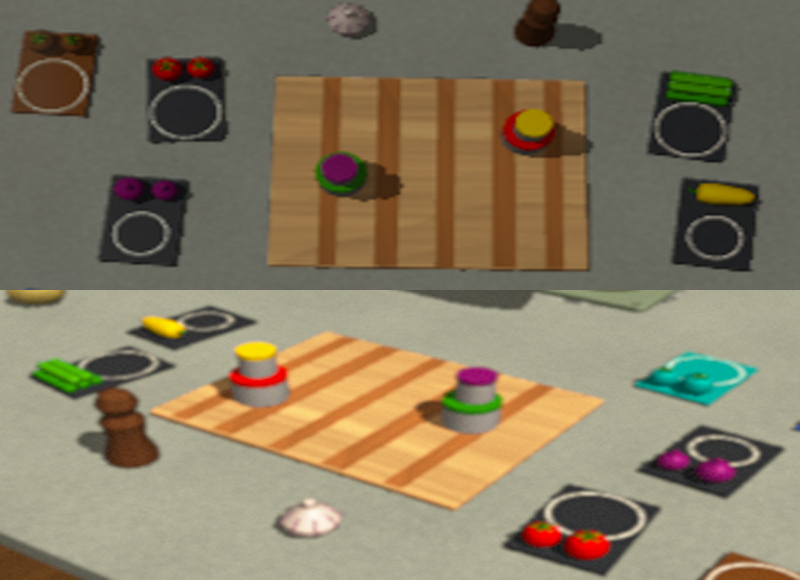

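The crop confirms both stacks are about central and upright. The two views disagree by about 7 mm in x, so I'll tighten the measurement with ring inner discs, depth and a board-corner cross-check.

```bash
cat >> h.py <<'E'
def disc(n,p,px,z=.008,thr=75):
    m=(p.max(2)<thr).astype(np.uint8)
    k,l,st,ce=cv2.connectedComponentsWithStats(m,connectivity=4)
    i=l[int(px[1]),int(px[0])]
    c=max(cv2.findContours((l==i).astype(np.uint8),0,1)[0],key=len)
    P=ray(n,cv2.convexHull(c)[:,0],z)[:,:2].astype(np.float32)*1000
    e=cv2.fitEllipse(P); return np.round(e[0],1),np.round(e[1],1),st[i,4]
def cloud(n,d):
    c=ctrl.get_calibration(n); v,u=np.mgrid[:d.shape[0],:d.shape[1]]
    q=np.stack([(u-c["cx"])/c["fx"]*d,(v-c["cy"])/c["fy"]*d,d],-1)-np.array(c["t"])
    return q@np.array(c["R"])
E
python3 - <<'E'
from h import *
T={"top":dict(tomato=(203,163),onion=(187,215),celery=(373,171),pepper=(381,217)),
 "scene":dict(tomato=(324,268),onion=(371,235),celery=(147,184),pepper=(179,159))}
for n in T:
    f=np.load(f"pics/{n}0.npz"); p,d=f["p"],f["d"]
    for k,px in T[n].items():
        try: print(n,k,*disc(n,p,px))
        except Exception as e: print(n,k,"fail",p[px[1],px[0]])
    X=cloud(n,d); ok=d>0
    # depth-based tops
    for nm,c in(("P",(.535,.108)),("Y",(.606,-.113))):
        near=ok&(np.hypot(X[...,0]-c[0],X[...,1]-c[1])<.05)
        for lo,hi in((.098,.118),(.054,.072)):
            k=near&(X[...,2]>lo)&(X[...,2]<hi); Q=X[k]; 
            print(n,nm,lo,k.sum(),Q.mean(0).round(4),cv2.minEnclosingCircle(Q[:,:2].astype(np.float32)*1000) if k.sum() else "")
    # board hull on z=.012
    h=cv2.cvtColor(p,cv2.COLOR_RGB2HSV); m=((h[...,1]>70)&(h[...,0]<25)&(h[...,2]>90)).astype(np.uint8)
    k,l,st,ce=cv2.connectedComponentsWithStats(m); px=np.round(proj(n,np.array([.56,0,.012]))).astype(int); i=l[px[1],px[0]]
    c=cv2.findContours((l==i).astype(np.uint8),0,1)[0][0]; P=ray(n,c[:,0],.012)[:,:2].astype(np.float32)*1000
    print(n,"board",cv2.minAreaRect(P))
E
```

```text
top tomato [640.5 300.2] [75.4 76.3] 344
top onion [447.5 344.8] [54.6 56.5] 197
top celery [ 625.2 -316. ] [75.1 76.6] 348
top pepper [ 455.5 -340.8] [54.8 57. ] 201
top P 0.098 117 [0.5338 0.1085 0.1088] ((534.1995239257812, 108.26564025878906), 21.107851028442383)
top P 0.054 112 [0.5306 0.1045 0.0634] ((537.4199829101562, 106.79485321044922), 31.17409896850586)
top Y 0.098 118 [ 0.6048 -0.1135  0.1087] ((605.1044311523438, -112.59539794921875), 21.227619171142578)
top Y 0.054 109 [ 0.5981 -0.107   0.0624] ((606.790283203125, -111.5814437866211), 31.417043685913086)
top board ((550.261962890625, 1.682464599609375), (301.54791259765625, 381.52032470703125), 0.2348613291978836)
scene tomato [641.3 298.7] [67.7 71.4] 506
scene onion [449.3 342.9] [44.9 50.8] 174
scene celery [ 625.7 -315.9] [62.2 67. ] 210
scene pepper [ 457.6 -340.4] [40.3 46.2] 72
scene P 0.098 147 [0.5387 0.1078 0.1042] ((536.215087890625, 105.202880859375), 22.417470932006836)
scene P 0.054 201 [0.5504 0.1104 0.0609] ((540.0615234375, 105.39854431152344), 31.35440444946289)
scene Y 0.098 129 [ 0.6095 -0.1135  0.1043] ((607.6346435546875, -116.25371551513672), 22.68832778930664)
scene Y 0.054 187 [ 0.6182 -0.1064  0.0612] ((610.1704711914062, -114.27848815917969), 30.713577270507812)
scene board ((556.1168212890625, -23.61187744140625), (308.76361083984375, 439.5890197753906), 0.17978182435035706)
```

Rings agree to about 2 mm, radii and heights check out, and everything is within reach. First I'll turn the tool to align with the world axes (tool x = +x, tool y = −y), then move above the yellow tub.

```bash
python3 -m handwheel '[[[0,0,0],0.1],[[0,0,0],0.1],[[0,0,0],0.1],[[0,0,0],0.1],[[0,0,0],0]]' 1 20
python3 -m handwheel '[[[0.0255,-0.0277,0],0],[[0.0255,-0.0277,0],0],[[0.0255,-0.0277,0],0],[[0.0255,-0.0277,0],0],[[0.0255,-0.0277,0],0]]'
python3 -m handwheel '[[[0.0255,-0.0277,0],0],[[0.0255,-0.0277,0],0],[[0.0255,-0.0277,0],0],[[0.0255,-0.0277,0],0],[[0.0255,-0.0277,0],0]]'
python3 -m handwheel '[[[0.0255,-0.0277,0],0],[[0.0255,-0.0277,0],0],[[0.0255,-0.0277,0],0],[[0.0255,-0.0277,0],0],[[0,0,0],0]]'
```

```text
time_s: 0.52
tcp_pos: [0.2242, -0.529, 0.2048]
tcp_rot: [1.0, -0.0, -0.0, -0.001]
contact_force: [-0.0, -0.5, -0.5]
finger_gap: 0.999
grasp_force: 0.0
time_s: 0.93
tcp_pos: [0.3524, -0.3893, 0.2052]
tcp_rot: [1.0, 0.001, -0.0, -0.0]
contact_force: [1.0, -0.7, 0.0]
finger_gap: 1.004
grasp_force: 0.0
time_s: 1.35
tcp_pos: [0.4799, -0.2505, 0.2053]
tcp_rot: [1.0, 0.002, -0.0, -0.0]
contact_force: [0.1, 1.4, 0.7]
finger_gap: 1.0
grasp_force: 0.0
time_s: 1.77
tcp_pos: [0.5842, -0.136, 0.205]
tcp_rot: [1.0, 0.005, 0.001, -0.001]
contact_force: [-0.9, -0.0, -0.5]
finger_gap: 0.998
grasp_force: 0.0
```

```bash
python3 -m handwheel '[[[0.022,-0.0225,0],0],[[0,0,0],0],[[0,0,0.03],0],[[0,0,0.02],0],[[0,0,0],0]]'
python3 -m handwheel '[[[0,0,0],0],[[0,0,0],0],[[0,0,0],0],[[0,0,0],0],[[0,0,0],0]]'
python3 - <<'E'
from h import *
for n in("top","scene"):
    p,d=ctrl.capture(n); c=proj(n,np.array([.606,-.1135,.1])).astype(int)
    q=p[max(c[1]-70,0):c[1]+70,c[0]-70:c[0]+70,::-1]; cv2.imwrite(f"pics/a_{n}.png",cv2.resize(q,(400,400)))
cv2.imwrite("pics/a.png",np.hstack([cv2.imread(f"pics/a_{n}.png") for n in("top","scene")]))
E
```

```text
time_s: 2.18
tcp_pos: [0.5987, -0.1181, 0.1499]
tcp_rot: [1.0, 0.001, -0.005, -0.002]
contact_force: [-1.1, -0.1, -1.1]
finger_gap: 1.0
grasp_force: 0.0
time_s: 2.6
tcp_pos: [0.6038, -0.1194, 0.157]
tcp_rot: [1.0, 0.0, 0.001, 0.0]
contact_force: [-0.0, -0.8, -0.3]
finger_gap: 1.001
grasp_force: 0.0
```

View pics/a.png

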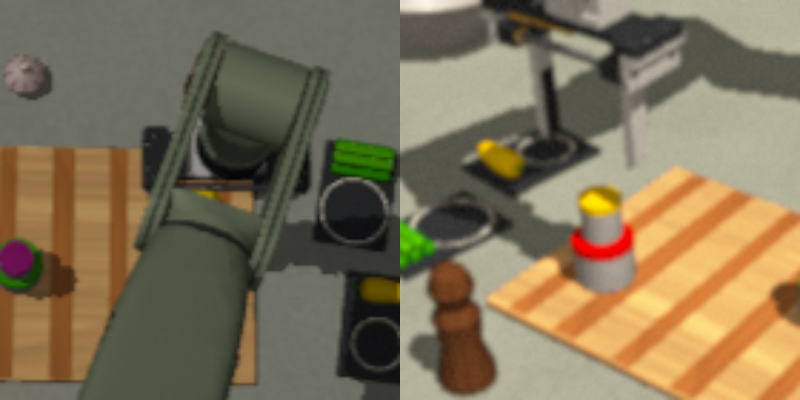

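The gripper hangs open above the yellow tub, with tips at crop (545,138) and (630,162) and the lid at (600,200). It is roughly centred. I'll project the expected TCP to check the alignment.

```bash
python3 - <<'E'
from h import *
o=proj("scene",np.array([.606,-.1135,.1])).astype(int)-70
f=lambda X:((proj("scene",np.array(X))-o)*400/140+[400,0]).round()
print("tip+y",f([.6038,-.1194+.047,.157]),"tip-y",f([.6038,-.1194-.047,.157]),"lid",f([.606,-.1135,.107]))
E
```

```text
tip+y [631. 162.] tip-y [555. 132.] lid [600. 195.]
```

The projection matches, so I'll descend and grip.

```bash
python3 -m handwheel '[[[0.003,-0.006,0],0],[[0,0,0.03],0],[[0,0,0.03],0],[[0,0,0.026],0],[[0,0,0],0]]'
python3 -m handwheel '[[[0,0,0],0],[[0,0,0],0],[[0,0,0],0],[[0,0,0],0],[[0,0,0],0]]' 0.3 15
python3 -m handwheel '[[[0,0,0],0],[[0,0,0],0],[[0,0,0],0],[[0,0,0],0],[[0,0,0],0]]' 0.3 15
```

```text
time_s: 3.12
tcp_pos: [0.6011, -0.1107, 0.0632]
tcp_rot: [1.0, 0.001, -0.006, -0.002]
contact_force: [-0.4, 0.0, -1.5]
finger_gap: 1.003
grasp_force: 0.0
time_s: 3.53
tcp_pos: [0.6074, -0.1132, 0.0714]
tcp_rot: [1.0, 0.0, 0.002, 0.001]
contact_force: [0.4, 0.7, -0.1]
finger_gap: 0.679
grasp_force: 0.0
time_s: 3.95
tcp_pos: [0.6062, -0.1132, 0.0698]
tcp_rot: [1.0, 0.0, 0.0, 0.0]
contact_force: [-0.1, -1.4, 1.9]
finger_gap: 0.444
grasp_force: 15.0
```

```bash
python3 -m handwheel '[[[0,0,-0.01],0],[[0,0,-0.025],0],[[0,0,-0.035],0],[[0,0,-0.035],0],[[0,0,-0.015],0]]'
python3 -m handwheel '[[[-0.01,0.015,0],0],[[-0.02,0.03,0],0],[[-0.022,0.033,0],0],[[-0.022,0.033,0],0],[[-0.022,0.033,0],0]]'
python3 -m handwheel '[[[-0.022,0.033,0],0],[[-0.018,0.028,0],0],[[-0.01,0.016,0],0],[[-0.004,0.006,0],0],[[0,0,0],0]]'
python3 -m handwheel '[[[0,0,0],0],[[0,0,0],0],[[0,0,0],0],[[0,0,0],0],[[0,0,0],0]]'
```

```text
time_s: 4.37
tcp_pos: [0.6084, -0.1133, 0.1953]
tcp_rot: [1.0, 0.0, 0.004, 0.001]
contact_force: [2.1, -0.9, 0.8]
finger_gap: 0.447
grasp_force: 15.0
time_s: 4.78
tcp_pos: [0.509, -0.2575, 0.1898]
tcp_rot: [1.0, 0.001, 0.0, -0.0]
contact_force: [0.9, -0.1, -1.6]
finger_gap: 0.445
grasp_force: 15.0
time_s: 5.2
tcp_pos: [0.4553, -0.3409, 0.1896]
tcp_rot: [1.0, -0.001, 0.0, -0.0]
contact_force: [0.6, 0.2, -1.2]
finger_gap: 0.446
grasp_force: 15.0
time_s: 5.62
tcp_pos: [0.4568, -0.339, 0.1894]
tcp_rot: [1.0, 0.001, 0.0, -0.0]
contact_force: [-0.1, 0.7, -0.5]
finger_gap: 0.441
grasp_force: 15.0
```

```bash
python3 -m handwheel '[[[-0.001,0.0015,0.01],0],[[0,0,0.03],0],[[0,0,0.036],0],[[0,0,0.036],0],[[0,0,0.03],0]]'
python3 -m handwheel '[[[0,0,0.016],0],[[0,0,0.008],0],[[0,0,0.004],0],[[0,0,0],0],[[0,0,0],0]]'
python3 -m handwheel '[[[0,0,0.001],0],[[0,0,0.001],0],[[0,0,0.001],0],[[0,0,0],0],[[0,0,0],0]]'
```

```text
time_s: 6.03
tcp_pos: [0.4542, -0.3404, 0.0446]
tcp_rot: [1.0, 0.001, -0.001, -0.001]
contact_force: [-0.4, -0.3, -2.2]
finger_gap: 0.443
grasp_force: 15.0
time_s: 6.45
tcp_pos: [0.4561, -0.3423, 0.0206]
tcp_rot: [1.0, 0.0, 0.001, 0.001]
contact_force: [-0.3, 0.1, -0.8]
finger_gap: 0.444
grasp_force: 15.0
time_s: 6.87
tcp_pos: [0.4553, -0.3416, 0.0168]
tcp_rot: [1.0, 0.0, 0.0, 0.0]
contact_force: [-0.4, 0.9, -0.4]
finger_gap: 0.442
grasp_force: 15.0
```

```bash
python3 -m handwheel '[[[0,-0.001,0.001],0],[[0,0,0.0005],0],[[0,0,0],0],[[0,0,0],0],[[0,0,0],0]]'
```

```text
time_s: 7.28
tcp_pos: [0.4555, -0.3408, 0.0158]
tcp_rot: [1.0, 0.0, 0.0, 0.0]
contact_force: [-1.5, 0.8, 6.0]
finger_gap: 0.441
grasp_force: 15.0
```

```bash
python3 -m handwheel '[[[0,0,0.0005],0],[[0,0,0.0005],0],[[0,0,0],0],[[0,0,0],0],[[0,0,0],0]]'
```

```text
time_s: 7.7
tcp_pos: [0.4555, -0.3408, 0.0158]
tcp_rot: [1.0, 0.0, 0.0, 0.0]
contact_force: [-3.4, 1.2, 12.0]
finger_gap: 0.444
grasp_force: 15.0
```

```bash
python3 -m handwheel '[[[0,0,-0.0006],0],[[0,0,0],0],[[0,0,0],0],[[0,0,0],0],[[0,0,0],0]]' 1
python3 -m handwheel '[[[0,0,-0.006],0],[[0,0,-0.02],0],[[0,0,-0.035],0],[[0,0,-0.04],0],[[0,0,-0.04],0]]'
python3 -m handwheel '[[[0,0,-0.03],0],[[0,-0.006,-0.008],0],[[0.004,-0.022,0],0],[[0.007,-0.039,0],0],[[0.007,-0.039,0],0]]'
python3 -m handwheel '[[[0.007,-0.039,0],0],[[0.007,-0.039,0],0],[[0.007,-0.039,0],0],[[0.007,-0.039,0],0],[[0.007,-0.039,0],0]]'
python3 -m handwheel '[[[0.007,-0.039,0],0],[[0.007,-0.039,0],0],[[0.006,-0.032,0],0],[[0.0025,-0.015,0],0],[[0,0,0],0]]'
python3 -m handwheel '[[[0,0,0],0],[[0,0,0],0],[[0,0,0],0],[[0,0,0],0],[[0,0,0],0]]'
python3 - <<'E'
from h import *
for n,X in(("top",[.456,-.34,.03]),("scene",[.5,-.1,.05])):
    p,d=ctrl.capture(n); c=proj(n,np.array(X)).astype(int)
    if n=="top":
        P=lid(n,p,"yellow",[.456,-.3405],.053); P=P[P[:,0]<.485]; print(len(P),cv2.minEnclosingCircle(P.astype(np.float32)*1000)); w=50
    else: w=130
    q=p[max(c[1]-w,0):c[1]+w,max(c[0]-w,0):c[0]+w,::-1]; cv2.imwrite(f"pics/b_{n}.png",cv2.resize(q,(400,400)))
cv2.imwrite("pics/b.png",np.hstack([cv2.imread(f"pics/b_{n}.png") for n in("top","scene")]))
E
```

```text
time_s: 8.12
tcp_pos: [0.455, -0.3402, 0.0141]
tcp_rot: [1.0, 0.0, -0.0, -0.0]
contact_force: [0.3, 0.7, 0.1]
finger_gap: 0.76
grasp_force: 0.0
time_s: 8.53
tcp_pos: [0.4545, -0.3397, 0.1565]
tcp_rot: [1.0, 0.0, -0.001, -0.001]
contact_force: [-0.1, -2.0, 0.2]
finger_gap: 1.003
grasp_force: 0.0
time_s: 8.95
tcp_pos: [0.4726, -0.2336, 0.193]
tcp_rot: [1.0, -0.001, -0.0, -0.0]
contact_force: [0.8, 0.5, -0.5]
finger_gap: 1.005
grasp_force: 0.0
time_s: 9.37
tcp_pos: [0.507, -0.0371, 0.1926]
tcp_rot: [1.0, 0.0, -0.001, -0.0]
contact_force: [0.3, 0.2, 0.7]
finger_gap: 0.997
grasp_force: 0.0
time_s: 9.78
tcp_pos: [0.5295, 0.0892, 0.1925]
tcp_rot: [1.0, 0.003, -0.001, -0.001]
contact_force: [-0.1, 0.3, 0.5]
finger_gap: 1.003
grasp_force: 0.0
time_s: 10.2
tcp_pos: [0.5303, 0.0845, 0.1935]
tcp_rot: [1.0, -0.001, -0.0, 0.0]
contact_force: [0.0, 0.3, 0.1]
finger_gap: 1.0
grasp_force: 0.0
134 ((454.4219055175781, -339.5695495605469), 22.808053970336914)
```

View pics/b.png

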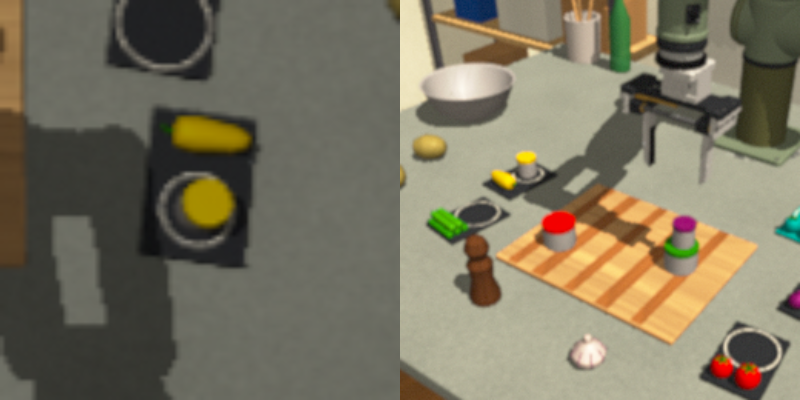

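The yellow tub stands within 2 mm of the ring centre, and red is now free. Next is purple.

```bash
python3 -m handwheel '[[[0.002,-0.008,0],0],[[0.0035,-0.012,0],0],[[0,-0.0025,0.01],0],[[0,0,0.02],0],[[0,0,0.03],0]]'
python3 -m handwheel '[[[0,0,0.03],0],[[0,0,0.02],0],[[0,0,0.009],0],[[0,0,0.003],0],[[0,0,0],0]]'
python3 -m handwheel '[[[0,0,0],0],[[0,0,0],0],[[0,0,0],0],[[0,0,0],0],[[0,0,0],0]]' 0.3 15
python3 -m handwheel '[[[0,0,0],0],[[0,0,0],0],[[0,0,0],0],[[0,0,0],0],[[0,0,0],0]]'
```

```text
time_s: 10.72
tcp_pos: [0.5386, 0.1093, 0.1353]
tcp_rot: [1.0, 0.001, 0.004, -0.0]
contact_force: [0.8, 0.2, 0.0]
finger_gap: 1.002
grasp_force: 0.0
time_s: 11.13
tcp_pos: [0.5355, 0.1085, 0.0709]
tcp_rot: [1.0, 0.001, -0.001, 0.0]
contact_force: [0.0, -0.0, -0.2]
finger_gap: 0.999
grasp_force: 0.0
time_s: 11.55
tcp_pos: [0.5365, 0.1081, 0.0724]
tcp_rot: [1.0, 0.0, 0.001, -0.0]
contact_force: [0.4, -0.3, 0.5]
finger_gap: 0.683
grasp_force: 0.0
time_s: 11.97
tcp_pos: [0.5358, 0.1079, 0.0716]
tcp_rot: [1.0, 0.0, -0.0, 0.0]
contact_force: [-0.9, -1.7, 0.8]
finger_gap: 0.441
grasp_force: 15.0
```

```bash
python3 -m handwheel '[[[0,0,-0.01],0],[[0,0,-0.025],0],[[0,0,-0.035],0],[[0,0,-0.035],0],[[0,0,-0.015],0]]'
python3 -m handwheel '[[[-0.006,-0.016,0],0],[[-0.012,-0.033,0],0],[[-0.014,-0.038,0],0],[[-0.014,-0.038,0],0],[[-0.014,-0.038,0],0]]'
python3 -m handwheel '[[[-0.014,-0.037,0],0],[[-0.009,-0.023,0],0],[[-0.004,-0.01,0],0],[[-0.001,-0.003,0],0],[[0,0,0],0]]'
python3 -m handwheel '[[[0,0,0.01],0],[[0,0,0.025],0],[[0,0,0.02],0],[[0,0,0.005],0],[[0,0,0],0]]'
python3 -m handwheel '[[[0,0,0],0],[[0,0,0],0],[[0,0,0],0],[[0,0,0],0],[[0,0,0],0]]'
```

```text
time_s: 12.38
tcp_pos: [0.5384, 0.1085, 0.1972]
tcp_rot: [1.0, 0.0, 0.004, -0.0]
contact_force: [1.3, 1.1, -0.7]
finger_gap: 0.448
grasp_force: 15.0
time_s: 12.8
tcp_pos: [0.4747, 0.2725, 0.192]
tcp_rot: [1.0, -0.0, -0.0, -0.0]
contact_force: [-0.2, 0.2, -1.1]
finger_gap: 0.446
grasp_force: 15.0
time_s: 13.22
tcp_pos: [0.4474, 0.3441, 0.1916]
tcp_rot: [1.0, 0.001, -0.0, 0.0]
contact_force: [-0.6, -0.8, -2.2]
finger_gap: 0.445
grasp_force: 15.0
time_s: 13.63
tcp_pos: [0.4464, 0.3416, 0.1288]
tcp_rot: [1.0, -0.001, -0.003, 0.002]
contact_force: [0.4, -1.2, -1.2]
finger_gap: 0.444
grasp_force: 15.0
time_s: 14.05
tcp_pos: [0.4482, 0.3444, 0.1326]
tcp_rot: [1.0, 0.0, 0.001, -0.0]
contact_force: [-0.5, 0.0, -2.0]
finger_gap: 0.446
grasp_force: 15.0
```

Remaining descent is 0.1155 to contact. I'll stop about 2 mm above first.

```bash
python3 -m handwheel '[[[0,0,0.015],0],[[0,0,0.03],0],[[0,0,0.03],0],[[0,0,0.02],0],[[0,0,0.01],0]]'
python3 -m handwheel '[[[0,0,0.006],0],[[0,0,0.002],0],[[0,0,0],0],[[0,0,0],0],[[0,0,0],0]]'
python3 -m handwheel '[[[0,0,0.001],0],[[0,0,0.0005],0],[[0,0,0],0],[[0,0,0],0],[[0,0,0],0]]'
```

```text
time_s: 14.47
tcp_pos: [0.4454, 0.3429, 0.0236]
tcp_rot: [1.0, 0.001, -0.002, 0.001]
contact_force: [-0.3, -0.1, -1.7]
finger_gap: 0.447
grasp_force: 15.0
time_s: 14.88
tcp_pos: [0.449, 0.3448, 0.0202]
tcp_rot: [1.0, 0.0, 0.001, -0.001]
contact_force: [0.2, -0.1, -2.0]
finger_gap: 0.444
grasp_force: 15.0
time_s: 15.3
tcp_pos: [0.4481, 0.3443, 0.0177]
tcp_rot: [1.0, 0.0, 0.0, -0.0]
contact_force: [0.1, 0.1, 2.3]
finger_gap: 0.445
grasp_force: 15.0
```

```bash
python3 -m handwheel '[[[0,0,0.0005],0],[[0,0,0.0005],0],[[0,0,0],0],[[0,0,0],0],[[0,0,0],0]]'
```

```text
time_s: 15.72
tcp_pos: [0.4481, 0.3443, 0.0176]
tcp_rot: [1.0, 0.0, 0.0, -0.0]
contact_force: [-1.4, -1.7, 7.5]
finger_gap: 0.444
grasp_force: 15.0
```

```bash
python3 -m handwheel '[[[0,0,-0.0006],0],[[0,0,0],0],[[0,0,0],0],[[0,0,0],0],[[0,0,0],0]]' 1
python3 -m handwheel '[[[0,0,-0.006],0],[[0,0,-0.02],0],[[0,0,-0.035],0],[[0,0,-0.04],0],[[0,0,-0.04],0]]'
python3 -m handwheel '[[[0,0,-0.02],0],[[0,0,-0.007],0],[[0,0,0],0],[[0,0,0],0],[[0,0,0],0]]'
python3 - <<'E'
from h import *
for n in("top","scene"):
    p,d=ctrl.capture(n); cv2.imwrite(f"pics/c_{n}.png",p[:,:,::-1]); X=cloud(n,d)
    for k,c in(("green",(.538,.106)),("red",(.608,-.1125))):
        P=lid(n,p,k,c,.062); Q=X[(d>0)&(np.hypot(X[...,0]-c[0],X[...,1]-c[1])<.05)&(abs(X[...,2]-.063)<.004)]
        print(n,k,len(P),cv2.minEnclosingCircle(P.astype(np.float32)*1000),len(Q),Q.mean(0).round(4),cv2.minEnclosingCircle(Q[:,:2].astype(np.float32)*1000))
    P=lid(n,p,"purple",(.448,.344),.053); P=P[np.hypot(*(P-[.448,.344]).T)<.035]; print(n,"purple",len(P),cv2.minEnclosingCircle(P.astype(np.float32)*1000))
E
```

```text
time_s: 16.13
tcp_pos: [0.4474, 0.3439, 0.0163]
tcp_rot: [1.0, 0.0, -0.0, 0.0]
contact_force: [0.5, -1.0, -0.6]
finger_gap: 0.764
grasp_force: 0.0
time_s: 16.55
tcp_pos: [0.4468, 0.3435, 0.1587]
tcp_rot: [1.0, 0.0, -0.001, 0.001]
contact_force: [0.5, -0.5, 0.1]
finger_gap: 0.999
grasp_force: 0.0
time_s: 16.97
tcp_pos: [0.446, 0.3431, 0.1819]
tcp_rot: [1.0, 0.0, -0.002, 0.001]
contact_force: [0.2, -0.9, -0.2]
finger_gap: 0.995
grasp_force: 0.0
top green 224 ((535.4578857421875, 104.80239868164062), 29.985048294067383) 164 [0.5369 0.1065 0.0632] ((536.5859375, 106.8859634399414), 31.171039581298828)
top red 251 ((605.6514282226562, -113.93709564208984), 32.10779571533203) 165 [ 0.6055 -0.1125  0.0631] ((606.7963256835938, -111.63601684570312), 31.30255699157715)
top purple 41 ((444.0010681152344, 354.6910095214844), 14.853463172912598)
scene green 255 ((545.0104370117188, 111.29596710205078), 32.002872467041016) 193 [0.5395 0.1054 0.0604] ((538.6187744140625, 105.82210540771484), 30.185426712036133)
scene red 262 ((612.417236328125, -109.199951171875), 36.42567443847656) 181 [ 0.6096 -0.1136  0.0605] ((609.4542236328125, -115.0251235961914), 31.185012817382812)
scene purple 135 ((454.27191162109375, 346.1873474121094), 21.603689193725586)
```

View pics/c_scene.png

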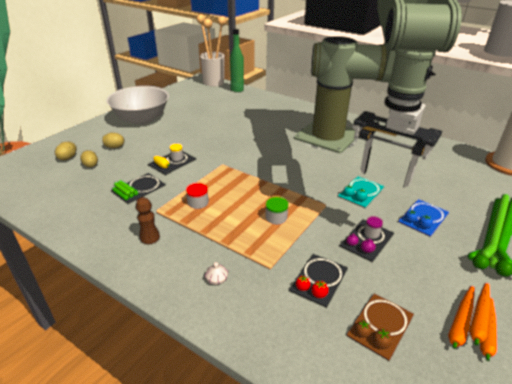

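Purple stands upright in its ring at (374,222). Next is green.

```bash
python3 -m handwheel '[[[0.006,0.016,0],0],[[0.012,0.033,0],0],[[0.014,0.038,0],0],[[0.014,0.038,0],0],[[0.014,0.038,0],0]]'
python3 -m handwheel '[[[0.014,0.037,0],0],[[0.009,0.024,0],0],[[0.004,0.01,0],0],[[0.002,0.004,0],0],[[0,0,0],0]]'
python3 -m handwheel '[[[0,0,0.01],0],[[0,0,0.025],0],[[0,0,0.02],0],[[0,0,0.01],0],[[0,0,0.002],0]]'
python3 -m handwheel '[[[0,0,0],0],[[0,0,0],0],[[0,0,0],0],[[0,0,0],0],[[0,0,0],0]]'
```

```text
time_s: 17.48
tcp_pos: [0.507, 0.1795, 0.1829]
tcp_rot: [1.0, 0.001, -0.002, 0.0]
contact_force: [0.1, 0.5, 0.2]
finger_gap: 1.002
grasp_force: 0.0
time_s: 17.9
tcp_pos: [0.5364, 0.106, 0.1836]
tcp_rot: [1.0, -0.0, -0.001, -0.0]
contact_force: [-0.1, 0.5, 0.5]
finger_gap: 0.999
grasp_force: 0.0
time_s: 18.32
tcp_pos: [0.5338, 0.1076, 0.1144]
tcp_rot: [1.0, 0.002, -0.003, -0.0]
contact_force: [-0.9, -0.6, -0.1]
finger_gap: 1.004
grasp_force: 0.0
time_s: 18.73
tcp_pos: [0.5377, 0.1062, 0.1188]
tcp_rot: [1.0, 0.0, 0.001, -0.0]
contact_force: [1.2, -0.0, 0.5]
finger_gap: 1.0
grasp_force: 0.0
```

```bash
python3 -m handwheel '[[[0,0,0.01],0],[[0,0,0.025],0],[[0,0,0.025],0],[[0,0,0.02],0],[[0,0,0.008],0]]'
python3 -m handwheel '[[[0,0,0.002],0],[[0,0,0],0],[[0,0,0],0],[[0,0,0],0],[[0,0,0],0]]' 0.5 20
python3 -m handwheel '[[[0,0,0],0],[[0,0,0],0],[[0,0,0],0],[[0,0,0],0],[[0,0,0],0]]'
```

```text
time_s: 19.15
tcp_pos: [0.5339, 0.1058, 0.026]
tcp_rot: [1.0, 0.0, -0.003, 0.0]
contact_force: [0.0, -0.6, -0.0]
finger_gap: 1.001
grasp_force: 0.0
time_s: 19.57
tcp_pos: [0.5382, 0.1061, 0.0291]
tcp_rot: [1.0, 0.0, 0.001, 0.0]
contact_force: [-0.5, -1.3, 0.8]
finger_gap: 0.68
grasp_force: 0.8
time_s: 19.98
tcp_pos: [0.5381, 0.1059, 0.0291]
tcp_rot: [1.0, 0.0, 0.001, 0.0]
contact_force: [0.3, -1.6, 6.5]
finger_gap: 0.656
grasp_force: 20.0
```

```bash
python3 -m handwheel '[[[0,0,-0.015],0],[[0,0,-0.035],0],[[0,0,-0.04],0],[[0,0,-0.04],0],[[0,0,-0.02],0]]'
python3 -m handwheel '[[[0.0035,0.018,0],0],[[0.0075,0.036,0],0],[[0.0075,0.036,0],0],[[0.0075,0.036,0],0],[[0.0075,0.036,0],0]]'
python3 -m handwheel '[[[0.0075,0.036,0],0],[[0.0075,0.036,0],0],[[0.0075,0.036,0],0],[[0.0075,0.036,0],0],[[0.0075,0.036,0],0]]'
python3 -m handwheel '[[[0.0075,0.036,0],0],[[0.005,0.024,0],0],[[0.003,0.014,0],0],[[0.001,0.006,0],0],[[0,0,0],0]]'
python3 -m handwheel '[[[0,0,0],0],[[0,0,0],0],[[0,0,0],0],[[0,0,0],0],[[0,0,0],0]]'
```

```text
time_s: 20.4
tcp_pos: [0.5389, 0.1065, 0.1823]
tcp_rot: [1.0, 0.0, 0.003, -0.0]
contact_force: [0.6, 0.9, -1.7]
finger_gap: 0.656
grasp_force: 20.0
time_s: 20.82
tcp_pos: [0.5697, -0.0568, 0.1768]
tcp_rot: [1.0, 0.001, -0.001, -0.0]
contact_force: [0.6, -0.2, -1.7]
finger_gap: 0.655
grasp_force: 20.0
time_s: 21.23
tcp_pos: [0.6074, -0.2369, 0.1763]
tcp_rot: [1.0, 0.0, -0.001, -0.001]
contact_force: [0.7, 0.3, -2.1]
finger_gap: 0.657
grasp_force: 20.0
time_s: 21.65
tcp_pos: [0.6239, -0.3167, 0.1761]
tcp_rot: [1.0, -0.001, -0.001, -0.001]
contact_force: [-0.3, 0.2, -1.7]
finger_gap: 0.66
grasp_force: 20.0
time_s: 22.07
tcp_pos: [0.6248, -0.3148, 0.178]
tcp_rot: [1.0, 0.001, 0.0, -0.0]
contact_force: [-0.1, -0.7, -1.6]
finger_gap: 0.656
grasp_force: 20.0
```

```bash
python3 -m handwheel '[[[0.0005,0.001,0.012],0],[[0,0,0.03],0],[[0,0,0.035],0],[[0,0,0.03],0],[[0,0,0.02],0]]'
python3 -m handwheel '[[[0,0,0.013],0],[[0,0,0.006],0],[[0,0,0.003],0],[[0,0,0],0],[[0,0,0],0]]'
python3 -m handwheel '[[[0,0,0.001],0],[[0,0,0.001],0],[[0,0,0],0],[[0,0,0],0],[[0,0,0],0]]'
```

```text
time_s: 22.48
tcp_pos: [0.6227, -0.315, 0.0457]
tcp_rot: [1.0, 0.0, -0.003, -0.002]
contact_force: [-0.2, 0.2, -2.5]
finger_gap: 0.655
grasp_force: 20.0
time_s: 22.9
tcp_pos: [0.6265, -0.3177, 0.0305]
tcp_rot: [1.0, 0.0, 0.001, 0.001]
contact_force: [0.6, 0.4, -1.3]
finger_gap: 0.657
grasp_force: 20.0
time_s: 23.32
tcp_pos: [0.6253, -0.3169, 0.027]
tcp_rot: [1.0, 0.0, 0.0, 0.0]
contact_force: [0.4, 0.3, -2.8]
finger_gap: 0.658
grasp_force: 20.0
```

```bash
python3 -m handwheel '[[[0,0,0.001],0],[[0,0,0.0005],0],[[0,0,0],0],[[0,0,0],0],[[0,0,0],0]]'
```

```text
time_s: 23.73
tcp_pos: [0.6252, -0.3169, 0.0252]
tcp_rot: [1.0, 0.0, 0.0, 0.0]
contact_force: [0.0, 0.2, -0.9]
finger_gap: 0.66
grasp_force: 20.0
```

```bash
python3 -m handwheel '[[[0,-0.0005,0.0005],0],[[0,0,0.0005],0],[[0,0,0],0],[[0,0,0],0],[[0,0,0],0]]'
```

```text
time_s: 24.15
tcp_pos: [0.6252, -0.3168, 0.0252]
tcp_rot: [1.0, 0.0, 0.0, 0.0]
contact_force: [-4.5, -0.0, 5.3]
finger_gap: 0.654
grasp_force: 20.0
```

```bash
python3 -m handwheel '[[[0,0,-0.0004],0],[[0,0,0],0],[[0,0,0],0],[[0,0,0],0],[[0,0,0],0]]' 1
python3 -m handwheel '[[[0,0,-0.006],0],[[0,0,-0.02],0],[[0,0,-0.035],0],[[0,0,-0.04],0],[[0,0,-0.035],0]]'
python3 -m handwheel '[[[0,0,-0.015],0],[[0,0,-0.004],0],[[0,0,0],0],[[0,0,0],0],[[0,0,0],0]]'
python3 - <<'E'
from h import *
n="scene"; p,d=ctrl.capture(n); cv2.imwrite("pics/d.png",p[:,:,::-1]); X=cloud(n,d)
for k,c,z in(("green",(.6255,-.316),.058),("red",(.608,-.1125),.0615)):
    Q=X[(d>0)&(np.hypot(X[...,0]-c[0],X[...,1]-c[1])<.045)&(abs(X[...,2]-z)<.005)]
    print(k,len(Q),Q.mean(0).round(4),cv2.minEnclosingCircle(Q[:,:2].astype(np.float32)*1000))
E
```

```text
time_s: 24.57
tcp_pos: [0.6252, -0.3161, 0.0241]
tcp_rot: [1.0, 0.0, -0.0, -0.0]
contact_force: [-0.5, 0.0, -0.3]
finger_gap: 0.972
grasp_force: 0.0
time_s: 24.98
tcp_pos: [0.6252, -0.3162, 0.1626]
tcp_rot: [1.0, 0.0, 0.0, 0.0]
contact_force: [0.3, 0.6, 0.5]
finger_gap: 0.999
grasp_force: 0.0
time_s: 25.4
tcp_pos: [0.6237, -0.3153, 0.1765]
tcp_rot: [1.0, 0.0, -0.002, -0.001]
contact_force: [-0.7, -0.1, -0.6]
finger_gap: 1.004
grasp_force: 0.0
green 195 [ 0.6279 -0.3151  0.0559] ((625.7280883789062, -316.49066162109375), 32.387264251708984)
red 242 [ 0.6106 -0.1134  0.0599] ((606.8244018554688, -114.95606231689453), 33.17978286743164)
```

View pics/d.png

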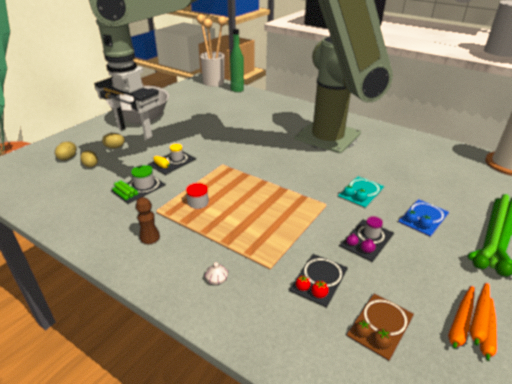

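Green stands in the celery ring at (143,175). Next is red, at (0.607, −0.113).

```bash
python3 -m handwheel '[[[-0.0015,-0.016,0],0],[[-0.003,-0.033,0],0],[[-0.0035,-0.038,0],0],[[-0.0035,-0.038,0],0],[[-0.003,-0.035,0],0]]'
python3 -m handwheel '[[[-0.002,-0.025,0],0],[[-0.001,-0.012,0],0],[[-0.0005,-0.006,0],0],[[0,0,0],0],[[0,0,0],0]]'
python3 -m handwheel '[[[0,0,0.01],0],[[0,0,0.025],0],[[0,0,0.02],0],[[0,0,0.006],0],[[0,0,0],0]]'
python3 -m handwheel '[[[0,0,0],0],[[0,0,0],0],[[0,0,0],0],[[0,0,0],0],[[0,0,0],0]]'
```

```text
time_s: 25.87
tcp_pos: [0.6089, -0.1542, 0.1771]
tcp_rot: [1.0, 0.0, -0.002, -0.001]
contact_force: [0.9, -0.2, 0.2]
finger_gap: 0.998
grasp_force: 0.0
time_s: 26.28
tcp_pos: [0.607, -0.1144, 0.179]
tcp_rot: [1.0, 0.0, -0.0, 0.0]
contact_force: [-0.4, -0.5, -0.0]
finger_gap: 1.0
grasp_force: 0.0
time_s: 26.7
tcp_pos: [0.6048, -0.114, 0.1152]
tcp_rot: [1.0, -0.0, -0.003, -0.001]
contact_force: [0.7, -0.6, 0.4]
finger_gap: 0.998
grasp_force: 0.0
time_s: 27.12
tcp_pos: [0.6077, -0.1136, 0.1197]
tcp_rot: [1.0, 0.0, 0.001, 0.0]
contact_force: [0.3, 0.5, -0.1]
finger_gap: 0.998
grasp_force: 0.0
```

```bash
python3 -m handwheel '[[[0,0,0.01],0],[[0,0,0.025],0],[[0,0,0.025],0],[[0,0,0.02],0],[[0,0,0.008],0]]'
python3 -m handwheel '[[[0,0,0.002],0],[[0,0,0],0],[[0,0,0],0],[[0,0,0],0],[[0,0,0],0]]' 0.5 20
python3 -m handwheel '[[[0,0,0],0],[[0,0,0],0],[[0,0,0],0],[[0,0,0],0],[[0,0,0],0]]'
```

```text
time_s: 27.53
tcp_pos: [0.604, -0.1123, 0.0265]
tcp_rot: [1.0, 0.0, -0.003, -0.001]
contact_force: [-0.5, 0.1, 0.1]
finger_gap: 1.0
grasp_force: 0.0
time_s: 27.95
tcp_pos: [0.6084, -0.1139, 0.0303]
tcp_rot: [1.0, 0.001, 0.002, 0.001]
contact_force: [0.2, -2.7, 1.2]
finger_gap: 0.686
grasp_force: 0.9
time_s: 28.37
tcp_pos: [0.6084, -0.1142, 0.0303]
tcp_rot: [1.0, 0.0, 0.001, 0.001]
contact_force: [-0.4, -1.7, 5.5]
finger_gap: 0.654
grasp_force: 20.0
```

```bash
python3 -m handwheel '[[[0,0,-0.015],0],[[0,0,-0.035],0],[[0,0,-0.04],0],[[0,0,-0.04],0],[[0,0,-0.02],0]]'
python3 -m handwheel '[[[0.001,-0.016,0],0],[[0.003,-0.036,0],0],[[0.003,-0.036,0],0],[[0.003,-0.036,0],0],[[0.003,-0.036,0],0]]'
python3 -m handwheel '[[[0.003,-0.036,0],0],[[0.003,-0.036,0],0],[[0.003,-0.036,0],0],[[0.003,-0.036,0],0],[[0.003,-0.036,0],0]]'
python3 -m handwheel '[[[0.003,-0.036,0],0],[[0.0015,-0.022,0],0],[[0.001,-0.012,0],0],[[0,-0.004,0],0],[[0,0,0],0]]'
python3 -m handwheel '[[[0,0,0],0],[[0,0,0],0],[[0,0,0],0],[[0,0,0],0],[[0,0,0],0]]'
```

```text
time_s: 28.78
tcp_pos: [0.6087, -0.1135, 0.1831]
tcp_rot: [1.0, 0.0, 0.003, 0.001]
contact_force: [0.6, -0.4, -2.3]
finger_gap: 0.658
grasp_force: 20.0
time_s: 29.2
tcp_pos: [0.6185, 0.0485, 0.1771]
tcp_rot: [1.0, 0.0, -0.002, -0.0]
contact_force: [0.8, -1.4, -1.8]
finger_gap: 0.658
grasp_force: 20.0
time_s: 29.62
tcp_pos: [0.6332, 0.2286, 0.1768]
tcp_rot: [1.0, 0.0, -0.002, 0.0]
contact_force: [1.1, 0.8, -2.6]
finger_gap: 0.654
grasp_force: 20.0
time_s: 30.03
tcp_pos: [0.6393, 0.3008, 0.1773]
tcp_rot: [1.0, 0.001, -0.001, 0.001]
contact_force: [-0.1, -0.4, -3.2]
finger_gap: 0.656
grasp_force: 20.0
time_s: 30.45
tcp_pos: [0.6405, 0.2997, 0.1788]
tcp_rot: [1.0, -0.0, 0.0, -0.0]
contact_force: [-0.3, -0.0, -2.4]
finger_gap: 0.66
grasp_force: 20.0
```

```bash
python3 -m handwheel '[[[0.0005,0,0.012],0],[[0,0,0.03],0],[[0,0,0.035],0],[[0,0,0.03],0],[[0,0,0.02],0]]'
python3 -m handwheel '[[[0,0,0.013],0],[[0,0,0.006],0],[[0,0,0.003],0],[[0,0,0],0],[[0,0,0],0]]'
python3 -m handwheel '[[[0,0,0.001],0],[[0,0,0.001],0],[[0,0,0],0],[[0,0,0],0],[[0,0,0],0]]'
```

```text
time_s: 30.87
tcp_pos: [0.6378, 0.2996, 0.0465]
tcp_rot: [1.0, 0.0, -0.003, 0.001]
contact_force: [0.3, 0.5, -3.1]
finger_gap: 0.658
grasp_force: 20.0
time_s: 31.28
tcp_pos: [0.6422, 0.3012, 0.0315]
tcp_rot: [1.0, 0.0, 0.002, -0.001]
contact_force: [-0.1, -0.1, -3.2]
finger_gap: 0.655
grasp_force: 20.0
time_s: 31.7
tcp_pos: [0.6408, 0.3008, 0.0279]
tcp_rot: [1.0, 0.0, 0.0, -0.0]
contact_force: [0.3, 0.4, -2.8]
finger_gap: 0.659
grasp_force: 20.0
```

```bash
python3 -m handwheel '[[[0,0,0.001],0],[[0,0,0.0005],0],[[0,0,0],0],[[0,0,0],0],[[0,0,0],0]]'
```

```text
time_s: 32.12
tcp_pos: [0.6408, 0.3007, 0.0264]
tcp_rot: [1.0, 0.0, 0.0, -0.0]
contact_force: [-2.0, 1.1, -0.2]
finger_gap: 0.655
grasp_force: 20.0
```

```bash
python3 -m handwheel '[[[0,0,0.0005],0],[[0,0,0.0003],0],[[0,0,0],0],[[0,0,0],0],[[0,0,0],0]]'
python3 -m handwheel '[[[0,0,-0.0003],0],[[0,0,0],0],[[0,0,0],0],[[0,0,0],0],[[0,0,0],0]]' 1
python3 -m handwheel '[[[0,0,-0.006],0],[[0,0,-0.02],0],[[0,0,-0.035],0],[[0,0,-0.04],0],[[0,0,-0.035],0]]'
python3 -m handwheel '[[[0,0,-0.02],0],[[-0.015,0.015,-0.02],0],[[-0.02,0.03,0],0],[[-0.02,0.035,0],0],[[-0.02,0.035,0],0]]'
python3 -m handwheel '[[[-0.02,0.035,0],0],[[-0.02,0.035,0],0],[[-0.015,0.03,0],0],[[-0.005,0.01,0],0],[[0,0,0],0]]'
python3 - <<'E'
from h import *
for n in("top","scene"):
    p,d=ctrl.capture(n); cv2.imwrite(f"pics/e_{n}.png",p[:,:,::-1]); X=cloud(n,d)
    for k,c,z in(("red",(.641,.3),.058),("green",(.6255,-.316),.058),("yellow",(.456,-.3405),.053),("purple",(.448,.344),.053)):
        r=.036 if z>.055 else .026
        Q=X[(d>0)&(np.hypot(X[...,0]-c[0],X[...,1]-c[1])<r)&(abs(X[...,2]-z)<.005)]
        print(n,k,len(Q),(Q.mean(0)[:2]-c).round(4),np.array(cv2.minEnclosingCircle(Q[:,:2].astype(np.float32)*1000)[0])-np.array(c)*1000)
E
python3 -c "
import cv2,numpy as np
a,b=cv2.imread('pics/e_top.png')[110:260,130:420],cv2.imread('pics/e_scene.png')[120:320,90:410]
cv2.imwrite('pics/e.png',np.vstack([cv2.resize(a,(580,300)),cv2.resize(b,(580,300))]))"
```

```text
time_s: 32.53
tcp_pos: [0.6408, 0.3007, 0.0263]
tcp_rot: [1.0, 0.0, 0.0, 0.0]
contact_force: [-4.0, -0.8, 4.6]
finger_gap: 0.656
grasp_force: 20.0
time_s: 32.95
tcp_pos: [0.6407, 0.3007, 0.0252]
tcp_rot: [1.0, 0.0, -0.0, 0.0]
contact_force: [0.6, -0.3, 0.2]
finger_gap: 0.972
grasp_force: 0.0
time_s: 33.37
tcp_pos: [0.6407, 0.3007, 0.1637]
tcp_rot: [1.0, 0.0, 0.0, -0.0]
contact_force: [0.8, 0.3, 1.0]
finger_gap: 1.0
grasp_force: 0.0
time_s: 33.78
tcp_pos: [0.5652, 0.1851, 0.2027]
tcp_rot: [1.0, 0.001, 0.001, -0.0]
contact_force: [0.5, -0.9, 0.1]
finger_gap: 1.004
grasp_force: 0.0
time_s: 34.2
tcp_pos: [0.5052, 0.0737, 0.2022]
tcp_rot: [1.0, -0.001, 0.0, 0.0]
contact_force: [-0.1, 0.4, -1.0]
finger_gap: 0.999
grasp_force: 0.0
top red 190 [-0.0019  0.0036] [-1.77587891  3.93435669]
top green 186 [-0.0012  0.0021] [-0.42626953  1.38345337]
top yellow 96 [-0.0011  0.0037] [-0.70440674  2.53564453]
top purple 88 [-0.0022  0.0013] [-1.82302856  1.90255737]
scene red 428 [0.001  0.0016] [-0.58099365  0.77648926]
scene green 196 [0.0023 0.0013] [ 1.38122559 -0.72512817]
scene yellow 65 [0.002  0.0013] [1.64282227 0.85516357]
scene purple 139 [0.0008 0.0005] [ 1.46841431 -1.06277466]
```

View pics/e.png

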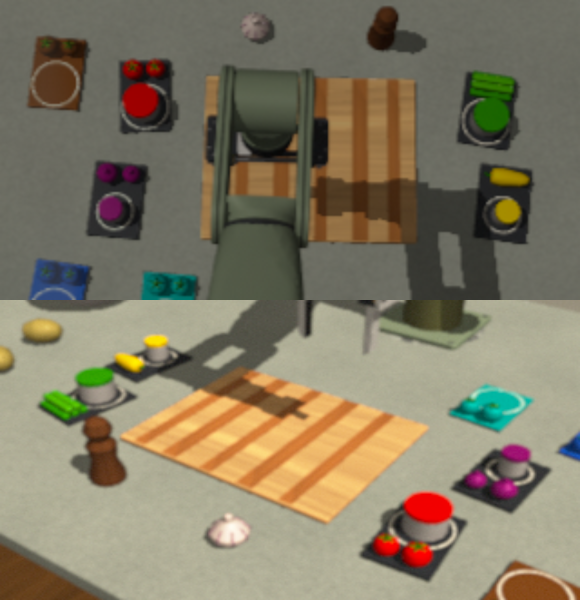

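All four tubs stand upright within about 2 to 4 mm of their ring centres. The mill and garlic look untouched, and the arm is clear.

```bash
python3 -c "
from station import ctrl
print(ctrl.close_job())"
```

```text
the job is handed in; nothing more can be done
None
```

The job is handed in at about 34 s: all four tubs stand upright on their matching tiles, measured within about 4 mm of the ring centres, and the pepper mill and garlic were not touched.

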